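# Weigh a basket of water samples on the spring scale

## Robot

A 6-joint arm with a two-finger parallel gripper is mounted at the origin on the work surface. World frame = base frame: x ahead of the robot, y to its left, z up, the work surface at z = 0. Lengths are in mm, angles in rad, forces in N, time in s.
With the tool pointing down it reaches from about 350 to 975 mm from the base axis. Payload 7.1 kg.
Tool frame: the origin (TCP) lies at the very end of the fingers, on their centre line; the grasp point (between the pads) lies 19 mm behind it; z points along the fingers, y is the direction in which the jaws open and shut (so a half turn about z gives the same grasp; the last joint's range is limited). The gripper opens to 88 mm and grips with 3 to 60 N. Pads are 20 mm wide; open, the fingers measure 115 mm over their backs; the gripper's body (75 mm by 178 mm) begins 61 mm behind the grasp point.
Start: joints at [1.254, 0.423, 1.63, -0, 1.089, -0.019], TCP at [183.354, 597.483, 222.675] pointing down, gripper open.
Joint ranges: [-3, 3], [-0.9, 2.11], [0.09, 2.58], [-1.31, 4.45], [0.11, 2.69], [-2.54, 2.54]. Speed limits (rad/s): [2.39, 2.39, 3.01, 3.14, 3.14, 3.14].

## Interface

Orientations are given as a rotation vector (axis times angle).
In Python, from workcell import monitor, vision, order, find_in, regions_of, place_of gives the robot as it stands. The module is installed in compiled form; this text tells all that it offers.
- The arm moves only by the tool carry_out, never from a script. Its argument "targets" is a list of rows, each a list of 3 entries, a list of its own where there are three numbers: the turn, a rotation vector about the world's x, y, z in degrees, then the shift along the world's x, y, z in mm, then the finger opening in mm, from 0 to 87.8. In form: [[[rx, ry, rz], [x, y, z], hand], ...]. A call has 1 to 10 rows; each row is the pose to reach, as a shift and turn from the pose commanded when the call began; what a row does not reach only later rows make up. A row lasts 1/12 s, in which the tool goes at most 41.7 mm and 7.16 degrees, less where a joint would pass 70% of its speed; a pose out of reach is approached as far as the arm can. A call with a gripper value outside its range is refused whole. The fingers move at their own pace and stop on an object; the grip force is fixed at half the most. Time passes only in rows, so rows that repeat a pose let the fingers close. It gives the time, the measured TCP pose, the force and the opening at its end, in the units of the state.
- monitor.get_obs(): the state, without advancing time (a new reading comes with each control period).
- vision.get_image(name): name is "side" or "top"; returns the picture (384x512x3 uint8, red, green, blue); there is no depth.
- vision.camera_model(name): a dict with "K" (3x3 intrinsics, pixels), "rvec" (rotation vector, rad) and "tvec" (3), from world to camera coordinates, as OpenCV has them. Camera axes: x right, y down, z forward; pixel columns grow to the right and rows downward; lengths in mm; the calibration is good to about 2 mm. A picture is of the moment at which its call begins. camera_model takes no time and is no camera call.
- order.close_job(): hands the job in, once; it reports no verdict.
Trained networks look in the newest picture that a camera, given by its name, has taken for a name from the list of things; names that differ only in an ending like _2 or _b are one class to them, and where a whole thing is asked for, a point or a joint stands for the part that bears it (a point fixed in the world has none). Each returns a list of dicts, best first, with "confidence" (0 to 1); they miss things now and then, are a little off and sometimes report something else, mostly with a low value. They report only what shows in the picture. A call takes as long as a camera call. They do not tell look-alikes from the thing itself.
- find_in(query, camera): "point" ([x, y, z] in mm, in the coordinates of the camera as it stood for that picture, good to about 4 mm: the middle of the surface that is visible of it).
- regions_of(query, camera): "mask" (384x512 bool, what is visible of it).
- place_of(query, camera): "point" ([x, y, z] in mm, in the coordinates of the camera as it stood for that picture, good to about 4 mm: a listed point, or the origin of a listed thing).
The state is a dict: "t": time; "qpos": joint angles; "qvel": joint speeds; "joint_torque": joint torques, N m; "ee_pos": TCP position; "orientation": TCP orientation; "ft_force": force on the tool from outside, world axes, zero at the start; "moment": the same for the moment, N m; "width": finger opening in mm.
Only numpy, scipy, OpenCV 4.12 (cv2) and the standard library are available. Lean on these libraries where they do the work, as an engineer would, in place of code of your own. Each camera call takes 0.05 s, during which the arm holds its last target.

## Task

Weigh the wire basket of sample bottles: lift it by its blue grip, keep it upright, and hang its bail in the hook of the spring scale. Let the weight onto the spring slowly (a few centimetres a second at most) while still holding it, so that the pointer never jumps and never reaches the red zone, and let go only when the spring carries just the whole basket, so that the pointer stays put as you let go; leave it hanging freely with the pointer settled. Do not bang the scale or disturb the beaker, the dishes or the rinse bottle.

Things in the scene. Friction and masses are not known exactly. Their poses are not given: they have to be found in the camera images.
- basket: Loose steel wire basket, four amber bottles fixed in it; 0.25 to 0.95 kg, unknown. Tray 85 (x) x 105 (y) x 45 mm, bottle tops at 76 mm. Origin: centre of underside, z up. Rigid bail in its y-z plane: 8 mm legs at y = +-50 mm and a straight 8 mm crossbar along y, axis 149 mm up, with a blue grip block on its middle. Same after a half turn about z. Stands upright on the bench at first.
- basket_grip (a point): Point to grip in the blue block on top of the bail, 179 mm above the basket's underside, 30 mm above the crossbar's axis. Block 18 (basket x) x 22 (basket y) mm, from 152 to 195 mm up. Take it from above with the fingers on its two y faces (closing along the crossbar), so they stay clear of the hook's tip. Axes as the basket's.
- bail_bar (a point): Middle of the crossbar's axis, straight below the grip. Axes as the basket's.
- scale: Spring scale fixed to the bench. Origin on the bench under its column (26 mm square, 349 mm tall); x points from hook to column, z up. White base 15 mm thick, 150 mm wide, x -200 to 70 mm. A blue carriage on the column carries a steel arm 14 mm wide reaching to -x, ending in an upturned V hook 140 mm from the column's axis. White plate at the column's +y side, ticks every 10 mm, red zone below.
- hook_seat (a point): Where the axis of an 8 mm bar rests in the hook's V; 256 mm above the bench when empty, moves with the carriage. V sides at 45 degrees, mouth 28 mm along x, 14 mm wide in y. Tip (-x) and arm (+x) rise 9 mm above this point: a bar clears them with its axis 15 mm above it. The bar must lie along the scale's y; come from -x or above, then down. Nothing is above the hook. Axes as the scale's.
- pointer (a joint): How far carriage, hook and orange pointer are below the zero mark, m: 0 empty, stop at 0.080, red zone from 0.072. Spring 150 N per m (1 N lowers it 6.7 mm), damped. A hand pressing on the bail moves it as weight does, so only the force on the hand tells whether the hand still carries or presses. A bar held off-centre against one side of the V also pushes the hand sideways and slips when let go: ease that off too.
- beaker: Loose glass beaker, 72 mm wide, 90 mm tall, open; origin at centre of the underside. Leave alone.
- dishes: Loose stack of four round dishes, 90 mm wide, 57 mm tall; origin at centre of the underside. Leave alone.
- rinse: Loose white rinse bottle with blue cap, 60 mm wide, 150 mm tall; origin at centre of the underside. Leave alone.
Things that resemble listed ones, but are neither listed nor needed, are in the scene too. Several things have the shape of the basket; the one meant has the colours described above.

How it is judged (in metres and radians):
On the way, in this order (a step that is already met when the one before it is completed fails the run):
1. the basket has been lifted off the bench, upright (height (world z) of basket above 0.03 m and value of joint pointer below 0.004 m and angle between basket's own z axis and vertical below 0.5 rad), for 0.2 s.
2. the bail lies in the hook and the spring has begun to take the weight while the hand still holds the basket (value of joint pointer above 0.008 m and distance between bail_bar and hook_seat below 0.012 m and contact force between the fingers and basket above 0.5 N), for 0.1 s.
At the end, for the whole second after the job is handed in: The basket hangs freely from the scale's hook: the crossbar's middle within 10 mm of the hook's seat, the pointer between 12 and 72 mm and still (under 0.01 m/s), the basket slower than 0.04 m/s, within 0.2 rad of upright, at least 30 mm above the bench and borne by the hook (distance between bail_bar and hook_seat below 0.01 m and value of joint pointer between 0.012 and 0.072 m and velocity of joint pointer between -0.01 and 0.01 m/s and linear speed of basket below 0.04 m/s and angle between basket's own z axis and vertical below 0.2 rad and contact force between basket and scale above 1.5 N and height (world z) of basket above 0.03 m); the robot touches nothing.
It fails at once if the pointer jumps: it moves faster than 0.10 m/s at any time, or faster than 0.04 m/s when the fingers do not hold the basket (let go while the hand still carried or pressed) ((velocity of joint pointer above 0.1 m/s or velocity of joint pointer below -0.1 m/s) or ((velocity of joint pointer above 0.04 m/s or velocity of joint pointer below -0.04 m/s) and contact force between the fingers and basket below 0.3 N)).
It fails at once if the pointer enters the red zone (more than 72 mm below its zero mark) (value of joint pointer above 0.072 m).
It fails at once if the basket or the robot strikes the scale with more than 25 N (contact force between any of basket, the fingers, the arm and scale above 25 N).
It fails at once if the basket is tipped more than 0.5 rad (angle between basket's own z axis and vertical above 0.5 rad).
It fails at once if the beaker, the dishes or the rinse bottle is pushed more than 30 mm or knocked over (distance of any of beaker, dishes, rinse from where it was at the start of the episode above 0.03 m or angle between any of beaker, dishes, rinse's own z axis and vertical above 0.4 rad).
It also fails if it takes over 67 s, if anything falls off the work surface, if the arm or the gripper's body presses on something with over 40 N, if the wrist force passes 120 N, or if a joint passes its speed limit or range.

## Working session

There is one attempt and no reset: what is moved stays moved. The work goes in short steps, Python scripts to look and compute and a tool call to move; the robot and the scene stay as the last step left them, time stands still between calls to the robot, and variables do not carry over. Pictures are saved under pics/ and viewed, and the job is handed in when it is done.

Besides the shell and the picture viewer there is one more tool, called after "Call:" in YAML: its name, and indented under it one key for each argument. carry_out: Moves the arm, as the interface text tells. Its arguments: {"type":"object","properties":{"targets":{"type":"array","items":{"type":"array"}}},"required":["targets"]}

```bash
mkdir -p pics; cat > h.py <<'E'
import numpy as np, cv2
from workcell import monitor, vision, order, find_in, regions_of, place_of
def cam(n):
    m=vision.camera_model(n); K=np.array(m["K"],float);R=cv2.Rodrigues(np.array(m["rvec"],float))[0];t=np.array(m["tvec"],float).ravel()
    return K,R,t
def w(n,p):
    K,R,t=cam(n); return R.T@(np.array(p)-t)
def px(n,P):
    K,R,t=cam(n); q=K@(R@np.array(P,float)+t); return q[:2]/q[2]
def snap(n,name,crop=None,s=1):
    im=vision.get_image(n)[:,:,::-1]
    if crop: im=im[crop[1]:crop[3],crop[0]:crop[2]]
    im=cv2.resize(im,None,fx=s,fy=s,interpolation=cv2.INTER_CUBIC)
    cv2.imwrite("pics/"+name+".png",im)
E
python3 - <<'E'
from h import *
snap("side","s0",s=1.5);snap("top","t0",s=1.5)
print(monitor.get_obs())
for n in ("side","top"):
    K,R,t=cam(n);print(n,-R.T@t)
    for q in ("basket","basket_grip","bail_bar","scale","hook_seat","beaker","dishes","rinse"):
        for d in place_of(q,n): 
            P=w(n,d["point"]); print(n,q,round(d["confidence"],2),P.round(0),px(n,P).round(0))
E
```

```text
{'t': 0.1, 'qpos': array([ 1.25402623e+00,  4.23764063e-01,  1.63059658e+00, -4.48734254e-07,
        1.08862294e+00, -1.89990539e-02]), 'qvel': array([ 0.00226554, -0.00038505, -0.00214867,  0.0009729 , -0.00036546,
       -0.00127288]), 'joint_torque': array([ 3.02310773e-04, -5.45615602e+01, -2.74326217e+01,  6.44551660e-02,
        1.87890191e-02, -9.62443565e-07]), 'ee_pos': array([183.18693154, 597.02478038, 221.98634362]), 'orientation': array([-4.65976676e-01, -3.10660710e+00,  2.15408847e-03]), 'ft_force': array([ 0.35975992, -0.5747593 ,  0.05703934]), 'moment': array([-0.00169832,  0.02783821, -0.07513549]), 'width': 87.98889486406667}
side [ 331.68738479 -521.68761647  955.06708146]
side basket 0.93 [337. 254.  -1.] [176. 211.]
side basket 0.81 [338.  59.  -3.] [192. 261.]
side basket 0.78 [496. 225.  -3.] [226. 204.]
side basket 0.62 [329. 430.   3.] [163. 173.]
side basket_grip 0.82 [491. 227. 179.] [220. 165.]
side basket_grip 0.82 [338.  61. 182.] [181. 223.]
side basket_grip 0.79 [322. 429. 179.] [150. 136.]
side basket_grip 0.76 [339. 257. 180.] [166. 171.]
side bai
[... 423 characters left out ...]
top [ 485.44839265  103.61417546 1223.75856984]
top basket 0.94 [335.  57.   0.] [287. 269.]
top basket 0.6 [491. 226.  -1.] [230. 217.]
top basket 0.57 [332. 250.   1.] [222. 271.]
top basket 0.57 [326. 430.   0.] [162. 274.]
top basket_grip 0.89 [493. 232. 185.] [220. 217.]
top basket_grip 0.63 [325. 430. 178.] [144. 284.]
top bail_bar 0.86 [497. 226. 154.] [224. 215.]
top bail_bar 0.64 [323. 429. 152.] [147. 283.]
top scale 0.67 [ 772. -165.    1.] [358. 122.]
top hook_seat 0.87 [ 633. -142.  257.] [373. 154.]
top beaker 0.93 [ 432. -120.    3.] [346. 235.]
top beaker 0.58 [495. 226. 154.] [224. 216.]
top dishes 0.93 [721. 242.   1.] [224. 141.]
top rinse 0.61 [515. 391.  -5.] [175. 210.]
```

View pics/s0.png

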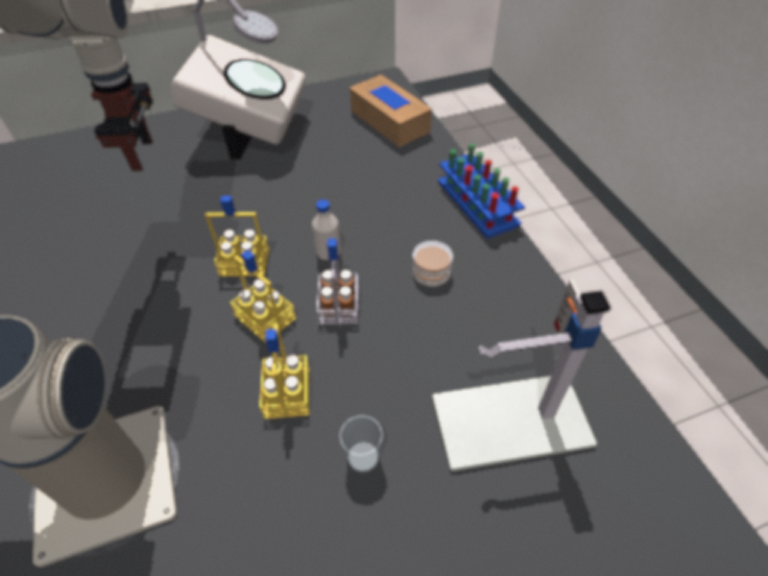

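View pics/t0.png

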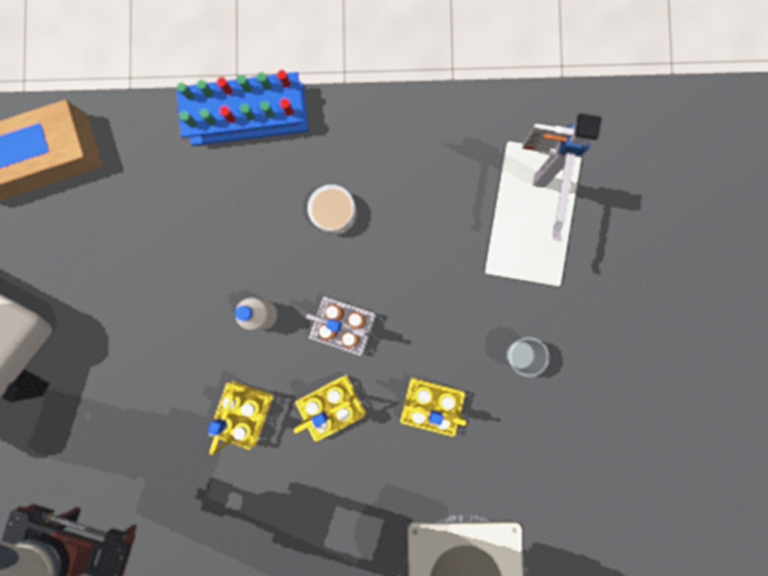

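```bash
python3 - <<'E'
from h import *
snap("side","s1",(110,110,310,290),4); snap("top","t1",(120,170,320,310),4)
E
```

```text
(no output)
```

View pics/s1.png

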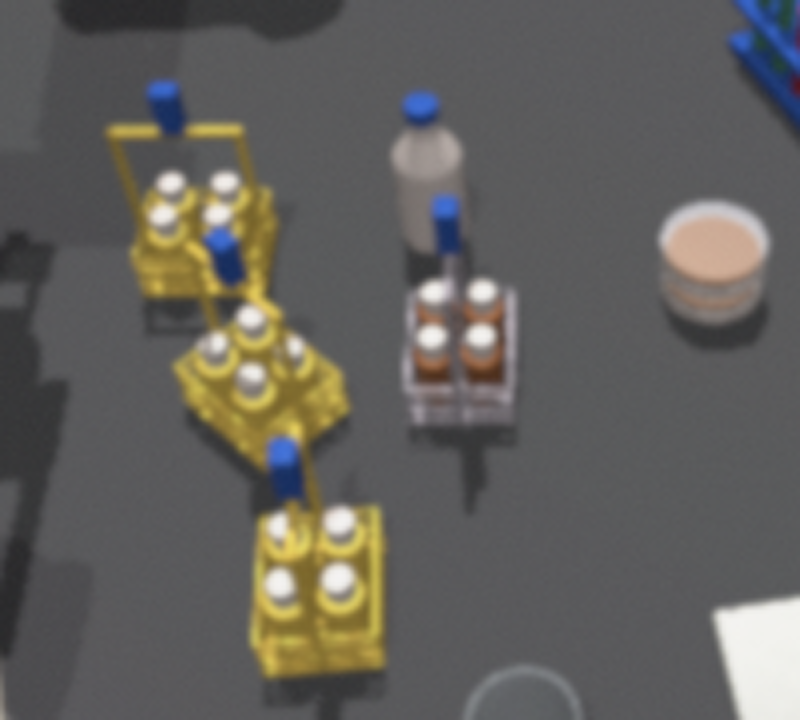

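View pics/t1.png

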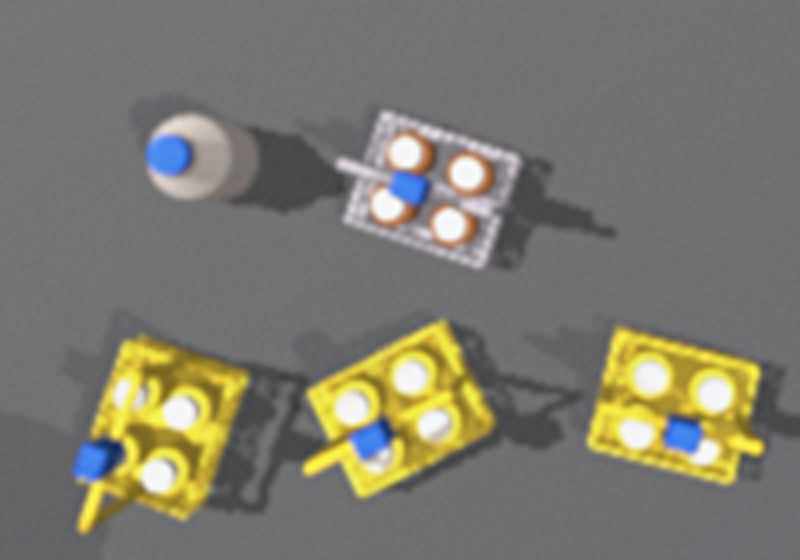

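The candidates are four baskets. In the top view they sit at about (228,217) steel/amber, (285,270) yellow, (221,270) yellow and (160,275) yellow. Only the steel one, at top (228,217) and side (226,198), has grey wire and amber bottles, and both crops confirm it. Next I'll get the yaw of the basket and the scale.

```bash
cat >> h.py <<'E'
def ray(n,uv,z):
    K,R,t=cam(n); uv=np.asarray(uv,float).reshape(-1,2)
    d=np.linalg.inv(K)@np.c_[uv,np.ones(len(uv))].T; d=R.T@d; c=-R.T@t
    return (c[:,None]+d*((z-c[2])/d[2])).T
E
python3 - <<'E'
from h import *
im=vision.get_image("top"); 
# scale base: white-ish
g=im.min(2)
roi=np.zeros(g.shape,bool); roi[75:200,315:400]=1
m=((g>175)&roi).astype(np.uint8)
n,l,st,_=cv2.connectedComponentsWithStats(m); i=1+np.argmax(st[1:,4]); print(st[i])
uv=np.argwhere(l==i)[:,::-1]; P=ray("top",uv,15)[:,:2].astype(np.float32)
print("base",cv2.minAreaRect(P), cv2.boxPoints(cv2.minAreaRect(P)).round(0).tolist())
rs=regions_of("basket","top")
for d in rs:
    mm=d["mask"]; uv=np.argwhere(mm)[:,::-1]; print(d["confidence"],uv.mean(0),mm.sum())
# blue grips
hsv=cv2.cvtColor(im,cv2.COLOR_RGB2HSV)
b=cv2.inRange(hsv,(100,120,60),(130,255,255)); b[:195]=0; b[230:]=0; b[:,:205]=0;b[:,250:]=0
uv=np.argwhere(b)[:,::-1]; print(len(uv),uv.mean(0),"grip top",ray("top",uv.mean(0),195))
d=[d for d in rs if abs(np.argwhere(d["mask"]).mean(0)-[217,229]).max()<8]
if d:
    mm=d[0]["mask"].copy()
    out=im.copy(); out[mm]=out[mm]//2+[127,0,0]
    cv2.imwrite("pics/m.png",cv2.resize(out[170:270,180:290,::-1],None,fx=5,fy=5))
for n in ("side","top"):
  for q in ("scale","hook_seat","pointer"):
    for d in find_in(q,n): print(n,q,d["confidence"],w(n,d["point"]).round(0))
cv2.imwrite("pics/sc.png",cv2.resize(im[70:205,300:430,::-1],None,fx=4.4,fy=4.4,interpolation=cv2.INTER_CUBIC))
E
```

```text
[ 324   94   63   97 4039]
base ((709.3446044921875, -152.471923828125), (150.3630828857422, 269.86419677734375), 78.80972290039062) [[562.0, -200.0], [827.0, -252.0], [856.0, -105.0], [592.0, -53.0]]
0.73 [219.44052502 272.28137818] 1219
0.66 [158.64347146 277.73964034] 1279
0.62 [227.13051471 217.33455882] 1088
0.6 [287.91814947 271.40925267] 1124
0.53 [358.00641267 134.90248963] 5302
56 [222.05357143 216.51785714] grip top [[492.65942526 225.84545212 195.        ]]
side scale 0.77 [ 737. -162.   12.]
side scale 0.56 [ 432. -106.   54.]
side hook_seat 0.7 [ 753. -155.  266.]
side pointer 0.65 [ 751. -157.  268.]
top scale 0.73 [ 722. -148.   15.]
top hook_seat 0.64 [ 725. -149.  264.]
top pointer 0.62 [ 723. -143.  262.]
```

View pics/sc.png

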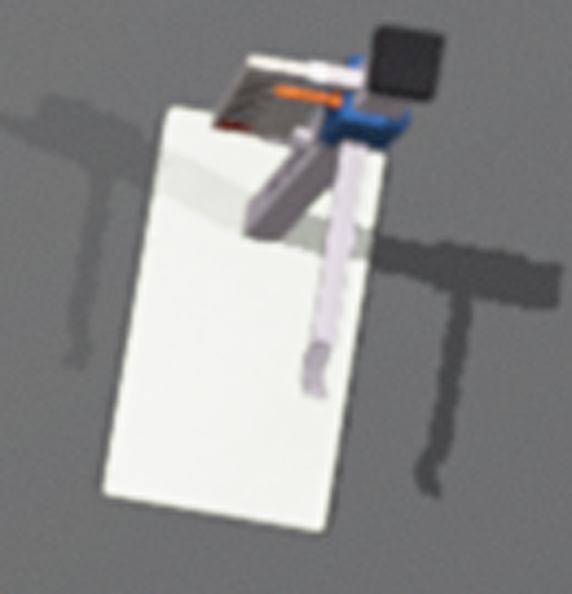

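View pics/m.png

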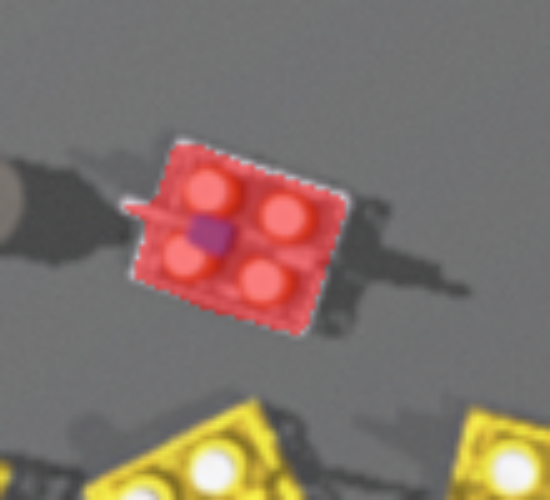

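```bash
python3 - <<'E'
from h import *
vision.get_image("top")
rs=regions_of("basket","top")
d=[d for d in rs if abs(np.argwhere(d["mask"]).mean(0)-[217,229]).max()<8][0]
mm=cv2.morphologyEx(d["mask"].astype(np.uint8),cv2.MORPH_OPEN,np.ones((9,9),np.uint8))
uv=np.argwhere(mm)[:,::-1]
for z in (45,):
    r=cv2.minAreaRect(ray("top",uv,z)[:,:2].astype(np.float32)); print(r,cv2.boxPoints(r).round(0).tolist())
o=monitor.get_obs();print(cv2.Rodrigues(o["orientation"])[0].round(3))
for i in range(2):
  for n in ("side","top"):
    vision.get_image(n)
    for q in ("basket_grip","bail_bar","basket","hook_seat","scale"):
      for d in place_of(q,n):
        P=w(n,d["point"])
        if (abs(P[:2]-[495,226]).max()<30 and q[0]=='b') or q[0] in 'hs': print(n,q,P.round(1))
for z,yaw in ((149,-15),):
  for a in (70,75,80): pass
# bail bar visible end in top
im=vision.get_image("top"); cv2.imwrite("pics/g.png",cv2.resize(im[190:245,200:260,::-1],None,fx=10,fy=10,interpolation=cv2.INTER_CUBIC))
E
```

```text
((490.8150939941406, 229.60122680664062), (110.40167999267578, 85.9554672241211), 72.29512023925781) [[433.0, 190.0], [515.0, 164.0], [549.0, 269.0], [467.0, 295.0]]
[[-0.956  0.293 -0.   ]
 [ 0.293  0.956 -0.   ]
 [ 0.    -0.    -1.   ]]
side basket_grip [491.  226.7 179. ]
side bail_bar [499.9 229.1 144.3]
side basket [494.6 225.3  -0. ]
side hook_seat [ 635.8 -136.6  256.5]
side scale [ 7.783e+02 -1.662e+02 -5.000e-01]
side scale [ 432.4 -119.9    2. ]
top basket_grip [496.4 230.2 184.5]
top bail_bar [494.5 225.6 155.1]
top basket [490.3 229.   -1.3]
top hook_seat [ 634.3 -140.   256.4]
top scale [ 7.697e+02 -1.620e+02  1.000e-01]
side basket_grip [489.7 223.7 180.7]
side bail_bar [498.5 229.3 146.6]
side basket [494.8 226.2  -1.1]
side hook_seat [ 636.3 -137.8  256.9]
side hook_seat [522.5 388.5   4.6]
side scale [ 775.8 -166.2   -1.2]
top basket_grip [491.5 225.8 183. ]
top bail_bar [493.4 228.6 152.6]
top basket [489.7 229.8  -0.7]
top hook_seat [ 637.4 -142.9  255.5]
top hook_seat [ 770.  -164.5    0.8]
top scale [ 7.682e+02 -1.646e+02 -5.000e-01]
```

View pics/g.png

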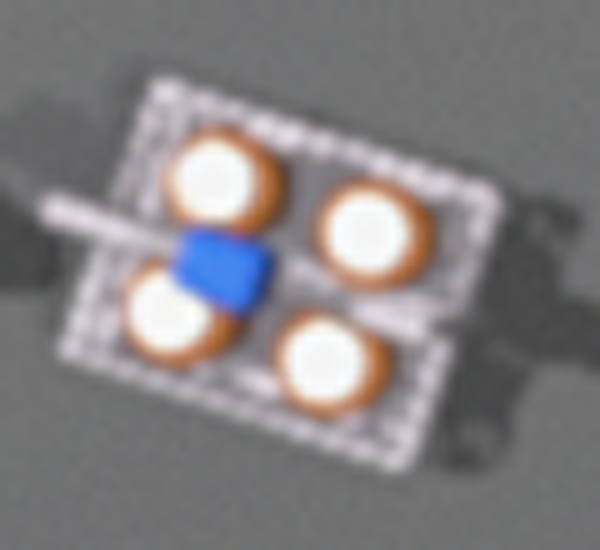

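The grip is at about (492,227,179), the basket's y axis lies at 72.1°, and the jaw axis is at 73°. The seat is at (635.7,-138,256), with the scale's y axis at 78.9°. I'll move above the grip now.

Call:
carry_out:
  targets:
    - [[0,0,0],[26,-31,2],87]
    - [[0,0,0],[52,-62,5],87]
    - [[0,0,0],[78,-93,8],87]
    - [[0,0,-1],[104,-124,8],87]
    - [[0,0,-1],[130,-155,8],87]
    - [[0,0,-1],[156,-186,8],87]
    - [[0,0,-1],[182,-217,8],87]
    - [[0,0,-1],[208,-248,8],87]
    - [[0,0,-1],[234,-279,8],87]
    - [[0,0,-1],[260,-310,8],87]

```text
t: 3.58
ee_pos: [444.4, 285.8, 231.0]
orientation: [0.493, 3.102, 0.001]
ft_force: [0.4, 1.4, -0.1]
width: 87.1
```

Call:
carry_out:
  targets:
    - [[0,0,0],[24,-30,0],87]
    - [[0,0,0],[49,-60,0],87]
    - [[0,0,0],[49,-60,0],87]
    - [[0,0,0],[49,-60,0],87]

```text
t: 3.92
ee_pos: [493.4, 226.0, 230.7]
orientation: [0.499, 3.102, 0.0]
ft_force: [0.1, -0.5, -0.2]
width: 87.0
```

```bash
python3 - <<'E'
from h import *
o=monitor.get_obs();print(o["t"],o["ee_pos"],o["ft_force"],o["width"])
R=cv2.Rodrigues(o["orientation"])[0];print(R.round(3), np.degrees(np.arctan2(R[1,1],R[0,1])))
snap("side","s2",(160,80,310,230),5)
snap("top","t2",(150,150,300,270),5)
E
```

```text
3.9167 [493.37593146 226.04125518 230.69011571] [ 0.08922304 -0.4985046  -0.1760477 ] 86.96009271644539
[[-0.949  0.314  0.   ]
 [ 0.314  0.949  0.   ]
 [-0.     0.    -1.   ]] 71.70906257898304
```

View pics/s2.png

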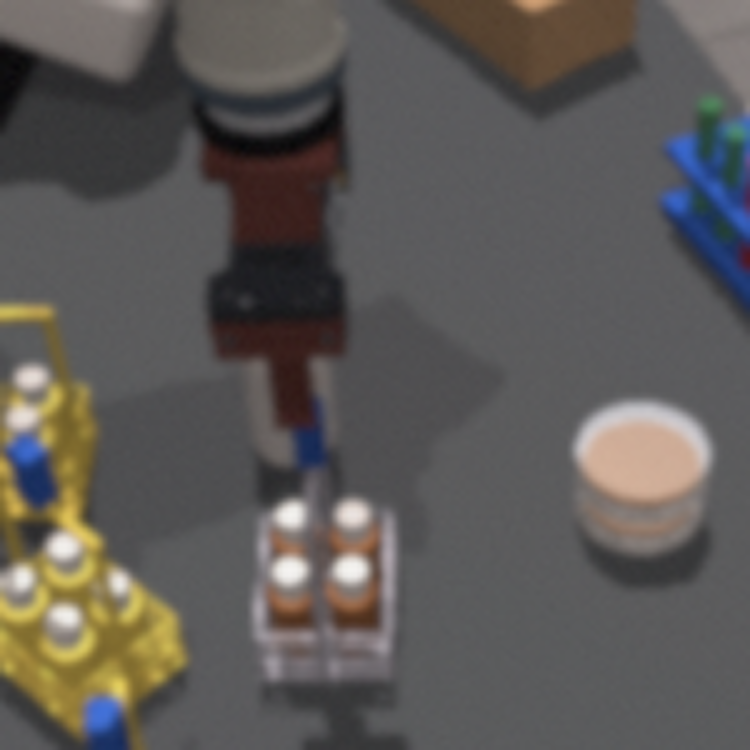

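View pics/t2.png

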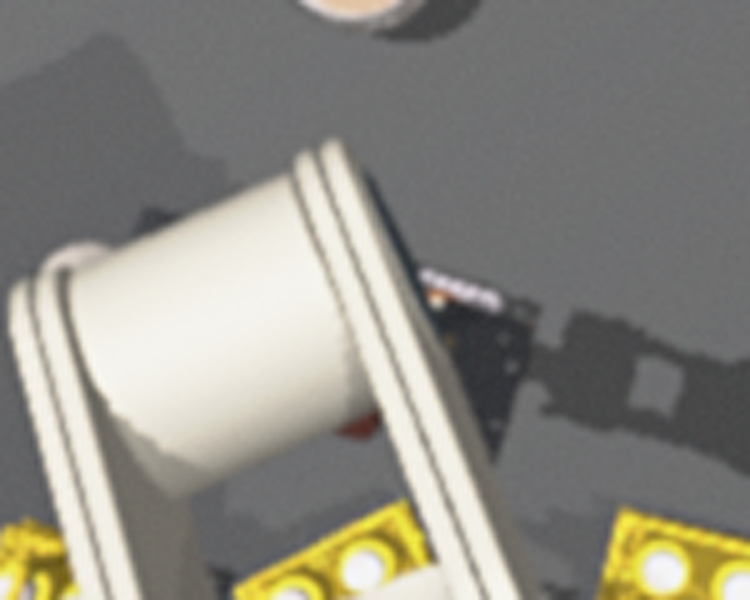

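The side view shows the fingers at crop (293,400), left of the block at (311,430). I'll compare projections to see whether there is a real x offset.

```bash
python3 - <<'E'
from h import *
for P in ((493.4,226,231),(493.4,187,231),(493.4,187,260),(493,226,195),(493,226,152),(492,227,179)):
    print(P,((px("side",P)-[160,80])*5).round(0))
im=vision.get_image("side");hsv=cv2.cvtColor(im,cv2.COLOR_RGB2HSV)
b=cv2.inRange(hsv,(100,120,40),(130,255,255)); b[:155]=0;b[182:]=0;b[:,210:][:,22:]=0;b[:,:212]=0
uv=np.argwhere(b)[:,::-1];print(len(uv),(uv.min(0)-[160,80])*5,(uv.max(0)+1-[160,80])*5)
for z in (165,):
  ys=uv[uv[:,1]>=uv[:,1].max()-3]; m=ys.mean(0); 
  print((m-[160,80])*5)
# x at y=face 215, for lowest rows
K,R,t=cam("side");c=-R.T@t
from numpy.linalg import inv
for r in sorted(set(uv[:,1])):
    u=uv[uv[:,1]==r][:,0]; d=R.T@inv(K)@[u.mean()+.0,r,1]; s=(216-c[1])/d[1]; print(r,u.min(),u.max(),(c+s*d).round(1))
E
```

```text
(493.4, 226, 231) [296. 361.]
(493.4, 187, 231) [316. 407.]
(493.4, 187, 260) [312. 369.]
(493, 226, 195) [300. 407.]
(493, 226, 152) [306. 458.]
(492, 227, 179) [301. 425.]
33 [300 425] [325 465]
[309.47368421 452.89473684]
165 222 223 [496.6 216.  188.2]
166 220 223 [493.4 216.  185.3]
167 220 223 [493.  216.  181.2]
168 220 223 [492.7 216.  177.2]
169 220 223 [492.4 216.  173.1]
170 220 224 [493.5 216.  168.5]
171 220 224 [493.2 216.  164.3]
172 220 224 [492.8 216.  160.2]
```

The offset comes from perspective and the near finger's slant, and the block centre comes out at x≈493, matching. Descending and gripping.

Call:
carry_out:
  targets:
    - [[0,0,0],[0,1,-25],87]
    - [[0,0,0],[0,1,-45],87]
    - [[0,0,0],[0,1,-60],87]
    - [[0,0,0],[0,1,-69],87]
    - [[0,0,0],[0,1,-69],87]
    - [[0,0,0],[0,1,-69],50]

```text
t: 4.57
ee_pos: [491.9, 229.3, 161.7]
orientation: [-0.491, -3.103, 0.0]
ft_force: [-0.3, 0.0, 0.0]
width: 83.3
```

Call:
carry_out:
  targets:
    - [[0,0,0],[0,0,0],30]
    - [[0,0,0],[0,0,0],15]
    - [[0,0,0],[0,0,0],10]
    - [[0,0,0],[0,0,0],10]
    - [[0,0,0],[0,0,0],10]
    - [[0,0,0],[0,0,0],10]

```text
t: 5.07
ee_pos: [492.5, 228.4, 161.9]
orientation: [0.493, 3.102, 0.0]
ft_force: [0.3, 1.2, -0.7]
width: 43.9
```

Call:
carry_out:
  targets:
    - [[0,0,0],[0,0,0],10]
    - [[0,0,0],[0,0,0],10]
    - [[0,0,0],[0,0,0],10]
    - [[0,0,0],[0,0,0],10]
    - [[0,0,0],[0,0,0],10]
    - [[0,0,0],[0,0,0],10]
    - [[0,0,0],[0,0,0],10]

```text
t: 5.65
ee_pos: [492.3, 228.6, 161.6]
orientation: [-0.493, -3.103, -0.0]
ft_force: [-0.5, 1.2, -1.1]
width: 21.6
```

It closed at 21.6 mm on the 22 mm block. Lifting.

Call:
carry_out:
  targets:
    - [[0,0,0],[0,0,5],10]
    - [[0,0,0],[0,0,15],10]
    - [[0,0,0],[0,0,28],10]
    - [[0,0,0],[0,0,43],10]
    - [[0,0,0],[0,0,60],10]
    - [[0,0,0],[0,0,80],10]
    - [[0,0,0],[0,0,100],10]
    - [[0,0,0],[0,0,117],10]
    - [[0,0,0],[0,0,127],10]
    - [[0,0,0],[0,0,130],10]

```text
t: 6.48
ee_pos: [492.8, 228.6, 293.5]
orientation: [0.493, 3.101, 0.002]
ft_force: [1.5, -0.4, -8.2]
width: 21.9
```

Call:
carry_out:
  targets:
    - [[0,0,0],[0,0,0],10]
    - [[0,0,0],[0,0,0],10]
    - [[0,0,0],[0,0,0],10]

```text
t: 6.73
ee_pos: [491.5, 228.1, 290.3]
orientation: [-0.493, -3.1, 0.002]
ft_force: [-0.8, 0.0, -8.8]
width: 21.8
```

```bash
python3 - <<'E'
from h import *
o=monitor.get_obs();print(o["t"],o["ee_pos"],o["ft_force"],o["moment"],o["width"])
snap("side","s3",(150,60,350,230),4)
for n in ("side","top"):
    vision.get_image(n)
    for q in ("basket","bail_bar","basket_grip"):
        for d in place_of(q,n):
            P=w(n,d["point"])
            if abs(P[:2]-[495,226]).max()<40: print(n,q,P.round(1),d["confidence"])
E
```

```text
6.7333 [491.50011932 228.07515662 290.27947272] [-0.8331052   0.01983721 -8.7841467 ] [-0.03615181  0.03231776 -0.04088099] 21.848222270387197
side basket [494.2 225.6 127.7] 0.68
side bail_bar [496.5 230.2 276. ] 0.86
side basket_grip [488.1 225.7 308.5] 0.86
top basket [491.1 228.8 129.5] 0.42
```

View pics/s3.png

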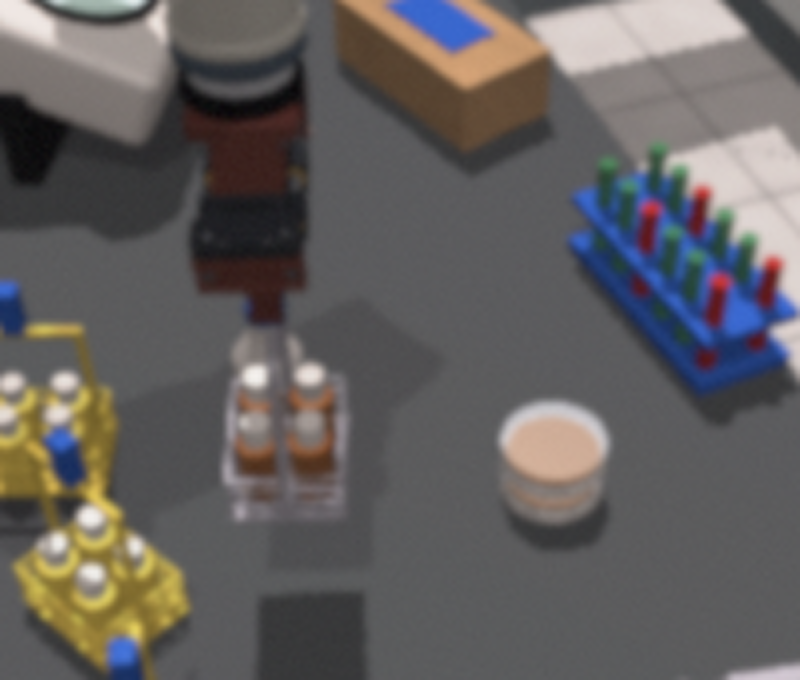

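Lifted cleanly and upright, with a weight of about 8 N (expected deflection about 53–58 mm). Moving now to the pre-insertion point on the hook's -x side, aligning the yaw on the way.

Call:
carry_out:
  targets:
    - [[0,0,0],[0,-8,1],10]
    - [[0,0,0],[1,-22,2],10]
    - [[0,0,1],[2,-42,3],10]
    - [[0,0,2],[4,-67,4],10]
    - [[0,0,3],[6,-95,4],10]
    - [[0,0,4],[8,-125,4],10]
    - [[0,0,5],[10,-155,4],10]
    - [[0,0,6],[13,-185,4],10]
    - [[0,0,7],[16,-215,4],10]
    - [[0,0,7],[19,-245,4],10]

```text
t: 8.02
ee_pos: [510.7, -19.2, 296.0]
orientation: [0.302, 3.127, -0.001]
ft_force: [1.4, -0.7, -9.0]
width: 21.5
```

Call:
carry_out:
  targets:
    - [[0,0,0],[2,-28,0],10]
    - [[0,0,0],[4,-53,0],10]
    - [[0,0,0],[6,-73,0],10]
    - [[0,0,0],[7,-88,0],10]
    - [[0,0,0],[7,-96,0],10]
    - [[0,0,0],[7,-98,0],10]
    - [[0,0,0],[7,-98,0],10]
    - [[0,0,0],[7,-98,0],10]
    - [[0,0,0],[7,-98,0],10]
    - [[0,0,0],[7,-98,0],10]

```text
t: 8.85
ee_pos: [518.3, -113.7, 295.7]
orientation: [-0.301, -3.127, -0.0]
ft_force: [0.1, 0.2, -9.0]
width: 21.4
```

```bash
cat > look.py <<'E'
from h import *
import sys
tag=sys.argv[1]
o=monitor.get_obs();R=cv2.Rodrigues(o["orientation"])[0]
print(o["t"],o["ee_pos"].round(1),o["ft_force"].round(2),o["moment"].round(3),o["width"], "yaw y",np.degrees(np.arctan2(R[1,1],R[0,1])).round(1))
snap("side","s"+tag,(230,130,430,290),4)
for n in ("side","top"):
    if n=="top": snap("top","t"+tag,(290,60,430,200),4)
    for q in ("bail_bar","basket","basket_grip","hook_seat"):
        for d in place_of(q,n):
            P=w(n,d["point"])
            if P[1]<-50: print(n,q,P.round(1),round(d["confidence"],2))
E
python3 look.py 4
```

```text
8.85 [ 518.3 -113.7  295.7] [ 0.08  0.21 -8.98] [0.021 0.055 0.021] 21.438451904336414 yaw y 79.0
side bail_bar [ 523.5 -111.7  281.3] 0.64
side bail_bar [ 514.8 -118.6  132.4] 0.62
side basket [ 519.5 -117.4  131.7] 0.62
side basket_grip [ 635.2 -136.7  258.5] 0.54
side hook_seat [ 635.6 -135.7  256. ] 0.77
side hook_seat [ 523.8 -113.5  284.7] 0.55
top bail_bar [ 520.3 -113.8  289.2] 0.57
top basket [ 515.1 -116.4  135.6] 0.71
top basket_grip [ 518.7 -115.2  320.3] 0.59
top basket_grip [ 520.2 -118.5  288. ] 0.39
top hook_seat [ 632.7 -143.2  254.7] 0.87
```

View pics/s4.png

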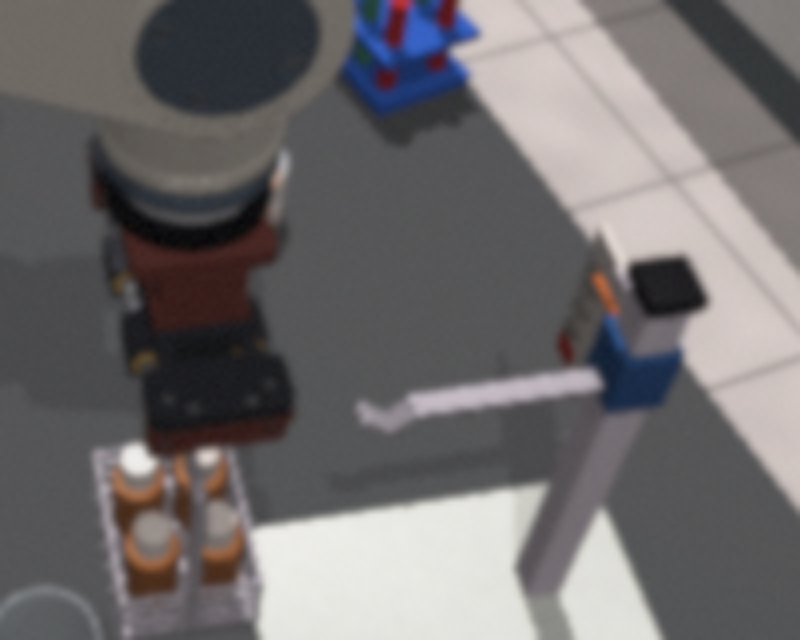

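View pics/t4.png

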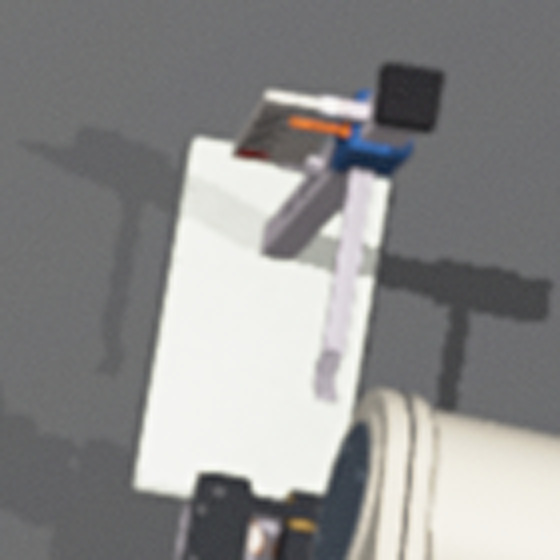

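Side view: the basket is left of the hook, with the hook tip at crop (362,408), the V at about (388,418) and the arm's inner end at about (410,405). I'll check the seat estimate against these projections.

```bash
python3 - <<'E'
from h import *
S=np.array([635.7,-138,256]);ux=np.array([.9812,-.1925,0]);uy=np.array([.1925,.9812,0])
im=vision.get_image("side")[:,:,::-1]; im=cv2.resize(im[215:250,305:365],None,fx=12,fy=12,interpolation=cv2.INTER_CUBIC)
im2=vision.get_image("top")[:,:,::-1]; im2=cv2.resize(im2[130:170,355:405],None,fx=12,fy=12,interpolation=cv2.INTER_CUBIC)
for v in (-7,7):
  for I,n,o in ((im,"side",(305,215)),(im2,"top",(355,130))):
    pts=np.array([((px(n,S+ux*a+uy*v+[0,0,b])-o+.5)*12) for a,b in ((-14,9),(0,-5.7),(14,9),(100,9))]).astype(np.int32)
    cv2.polylines(I,[pts],False,(0,0,255) if v<0 else (0,255,0),1)
cv2.imwrite("pics/hk.png",im);cv2.imwrite("pics/hkt.png",im2)
E
```

```text
(no output)
```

View pics/hk.png

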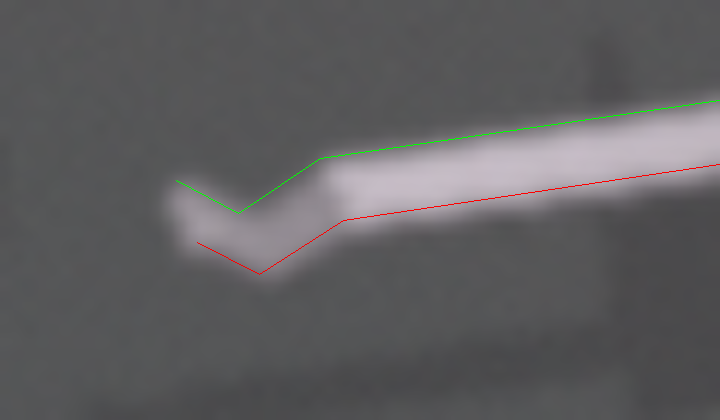

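View pics/hkt.png

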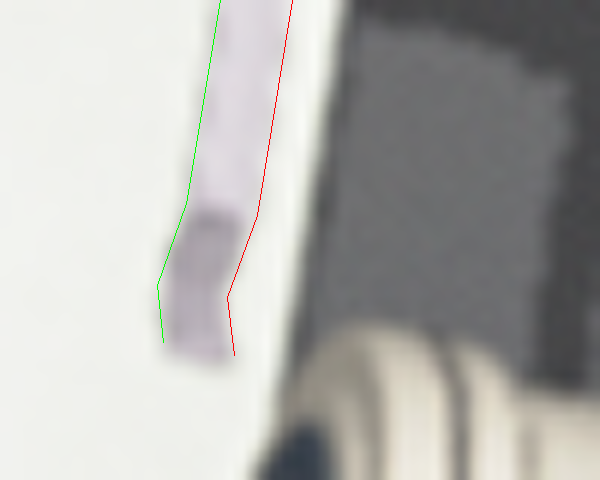

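The overlay matches to about 1 mm, so the seat is at (635.5,-138.5,256). Moving in over the hook.

Call:
carry_out:
  targets:
    - [[0,0,0],[4,-1,0],10]
    - [[0,0,0],[12,-3,0],10]
    - [[0,0,0],[23,-5,0],10]
    - [[0,0,0],[36,-8,0],10]
    - [[0,0,0],[49,-10,0],10]
    - [[0,0,0],[62,-13,0],10]
    - [[0,0,0],[75,-16,0],10]
    - [[0,0,0],[88,-19,0],10]
    - [[0,0,0],[98,-21,0],10]
    - [[0,0,0],[106,-23,0],10]

```text
t: 10.28
ee_pos: [626.0, -137.8, 295.2]
orientation: [0.303, 3.127, 0.0]
ft_force: [-0.0, 0.1, -8.7]
width: 21.8
```

Call:
carry_out:
  targets:
    - [[0,0,0],[6,-1,0],10]
    - [[0,0,0],[10,-2,0],10]
    - [[0,0,0],[11,-2,0],10]
    - [[0,0,0],[11,-2,0],10]
    - [[0,0,0],[11,-2,0],10]
    - [[0,0,0],[11,-2,0],10]
    - [[0,0,0],[11,-2,0],10]

```text
t: 10.87
ee_pos: [635.0, -139.4, 295.9]
orientation: [-0.303, -3.127, -0.0]
ft_force: [1.3, -0.9, -9.1]
width: 21.9
```

```bash
python3 look.py 5
```

```text
10.8667 [ 635.  -139.4  295.9] [ 1.34 -0.89 -9.14] [0.059 0.008 0.017] 21.884777889505465 yaw y 78.9
side bail_bar [ 642.  -141.1  281.3] 0.81
side basket [ 634.2 -143.8  132.6] 0.7
side basket [ 434.8 -122.     3.2] 0.22
side basket_grip [ 635.7 -143.4  311.9] 0.64
side hook_seat [ 636.4 -137.9  256.6] 0.92
side hook_seat [ 635.1 -146.3  314. ] 0.64
top bail_bar [ 638.2 -141.6  288.6] 0.72
top basket [ 634.9 -141.1  134.3] 0.57
top basket_grip [ 636.2 -140.3  318.8] 0.65
```

View pics/s5.png

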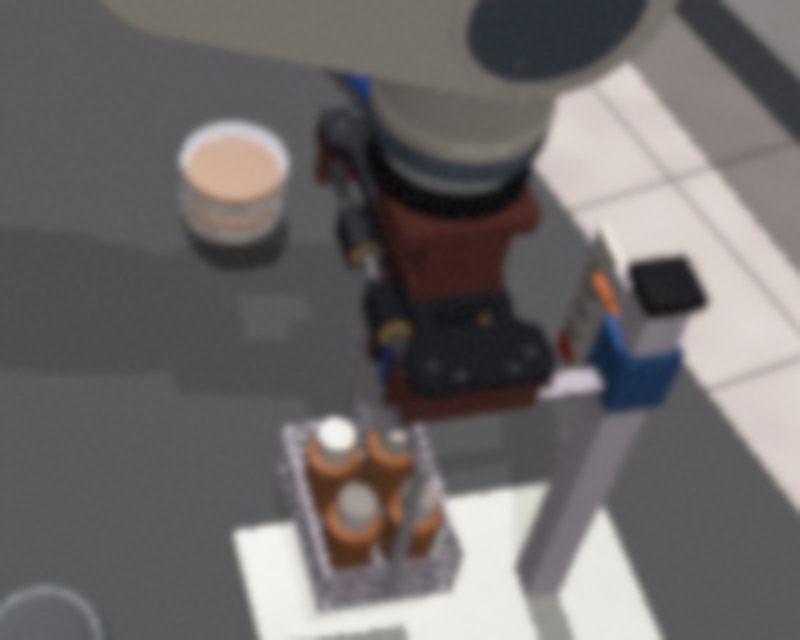

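View pics/t5.png

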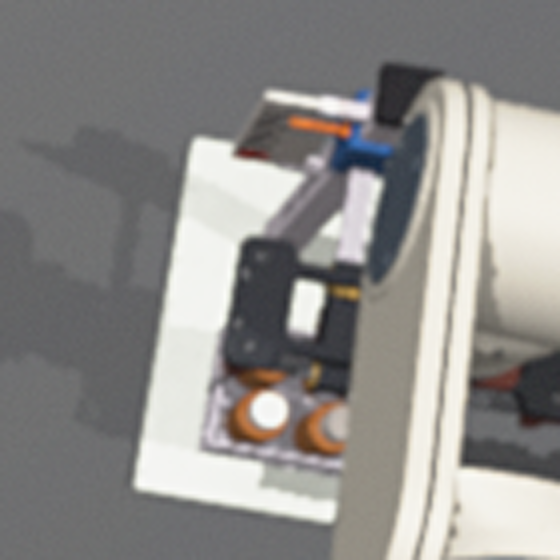

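Bar is over the V with about 26 mm of height left. Lowering.

Call:
carry_out:
  targets:
    - [[0,0,0],[0,0,-2],10]
    - [[0,0,0],[0,0,-5],10]
    - [[0,0,0],[0,0,-8],10]
    - [[0,0,0],[0,0,-11],10]
    - [[0,0,0],[0,0,-13],10]
    - [[0,0,0],[0,0,-15],10]
    - [[0,0,0],[0,0,-17],10]
    - [[0,0,0],[0,0,-19],10]
    - [[0,0,0],[0,0,-21],10]
    - [[0,0,0],[0,0,-22],10]

```text
t: 12.2
ee_pos: [635.3, -139.5, 273.3]
orientation: [-0.303, -3.127, -0.0]
ft_force: [-0.0, 0.1, -9.0]
width: 21.9
```

Call:
carry_out:
  targets:
    - [[0,0,0],[0,0,-1],10]
    - [[0,0,0],[0,0,-2],10]
    - [[0,0,0],[0,0,-3],10]
    - [[0,0,0],[0,0,-4],10]
    - [[0,0,0],[0,0,-5],10]
    - [[0,0,0],[0,0,-6],10]
    - [[0,0,0],[0,0,-7],10]
    - [[0,0,0],[0,0,-8],10]

```text
t: 12.87
ee_pos: [635.4, -139.5, 265.7]
orientation: [0.303, 3.127, -0.0]
ft_force: [-1.1, 0.4, -7.2]
width: 22.1
```

```bash
cat > f.py <<'E'
from h import *
F=[];P=[];M=[]
import sys
for i in range(int(sys.argv[1]) if len(sys.argv)>1 else 10):
    vision.get_image("side"); o=monitor.get_obs();F.append(o["ft_force"]);P.append(o["ee_pos"]);M.append(o["moment"])
F=np.array(F);print(o["t"],"F",F.mean(0).round(2),"sd",F.std(0).round(2),"P",np.mean(P,0).round(2),"M",np.mean(M,0).round(3))
m=F.mean(0);print("along scale x",(m@[.981,-.1925,0]).round(2),"y",(m@[.1925,.981,0]).round(2))
E
python3 f.py; python3 look.py 6
```

```text
13.3667 F [-0.19  0.21 -8.12] sd [0.48 0.36 0.48] P [ 635.34 -139.52  265.67] M [ 0.016  0.077 -0.011]
along scale x -0.22 y 0.17
13.3667 [ 635.4 -139.5  265.7] [-0.37 -0.07 -7.42] [-0.009  0.121 -0.03 ] 22.00025234708068 yaw y 78.9
side bail_bar [ 642.7 -140.6  250.5] 0.93
side basket [ 635.5 -139.6  102.9] 0.68
side basket_grip [ 635.1 -141.1  281.3] 0.89
side hook_seat [ 636.1 -136.2  256.6] 0.93
top bail_bar [ 636.7 -140.7  254.6] 0.73
top basket [ 633.3 -139.   105. ] 0.76
top basket_grip [ 634.8 -138.4  287.7] 0.77
```

View pics/s6.png

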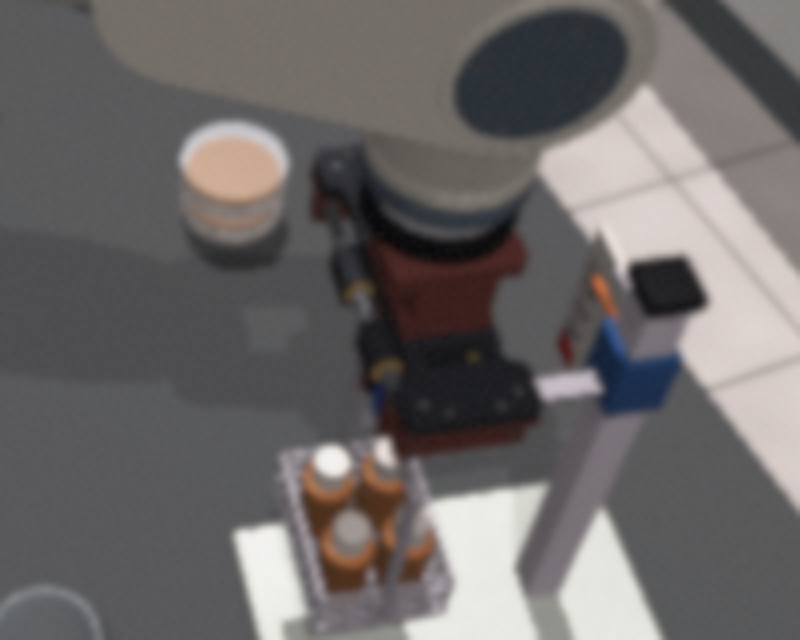

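Call:
carry_out:
  targets:
    - [[0,0,0],[0,0,-1],10]
    - [[0,0,0],[0,0,-3],10]
    - [[0,0,0],[0,0,-5],10]
    - [[0,0,0],[0,0,-7],10]
    - [[0,0,0],[0,0,-9],10]
    - [[0,0,0],[0,0,-11],10]
    - [[0,0,0],[0,0,-12],10]
    - [[0,0,0],[0,0,-13],10]

```text
t: 14.53
ee_pos: [635.4, -139.5, 252.6]
orientation: [0.303, 3.127, 0.0]
ft_force: [-0.7, 0.6, -6.4]
width: 21.7
```

```bash
python3 f.py;python3 look.py 7
```

```text
15.0333 F [-0.78  0.13 -6.04] sd [0.4  0.72 0.46] P [ 635.38 -139.52  252.73] M [ 0.062  0.159 -0.004]
along scale x -0.79 y -0.02
15.0333 [ 635.4 -139.5  252.8] [-0.77 -0.34 -6.1 ] [0.079 0.214 0.033] 21.913767240379897 yaw y 78.9
side bail_bar [ 638.8 -139.8  243.7] 0.93
side basket [ 641.7 -141.   238.8] 0.69
side basket [ 636.5 -142.8   86.3] 0.67
side basket_grip [ 633.5 -143.7  271.4] 0.73
side hook_seat [ 636.5 -137.2  244.2] 0.62
top bail_bar [ 637.  -141.4  245.1] 0.66
top basket [ 635.4 -137.9   90. ] 0.56
top basket_grip [ 636.7 -140.6  273.5] 0.57
```

View pics/s7.png

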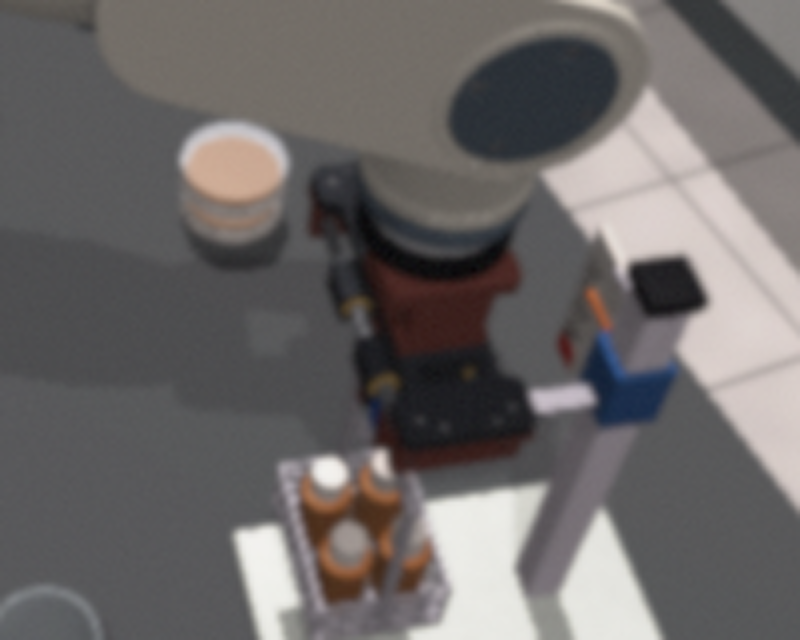

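Spring is carrying about 3 N (pointer about 18 mm) and the hand feels -0.8 N along scale x, so the bar is slightly too far to +x. I'll ease it 1.5 mm towards -x.

Call:
carry_out:
  targets:
    - [[0,0,0],[-0.5,0.1,0],10]
    - [[0,0,0],[-1,0.2,0],10]
    - [[0,0,0],[-1.5,0.3,0],10]
    - [[0,0,0],[-1.5,0.3,0],10]

```text
t: 15.87
ee_pos: [635.0, -139.5, 253.3]
orientation: [0.303, 3.124, -0.001]
ft_force: [5.1, -0.1, -6.4]
width: 21.9
```

```bash
python3 f.py
```

```text
16.3667 F [ 5.53 -0.71 -6.14] sd [0.33 0.55 0.45] P [ 635.04 -139.45  253.27] M [-0.157 -1.024  0.005]
along scale x 5.56 y 0.37
```

The side force jumped to +5.6 N, so the bar was already seated and the V is stiff sideways. The zero lies at about -0.2 mm from where it was, so I'll go back 1.3 mm.

Call:
carry_out:
  targets:
    - [[0,0,0],[0.6,-0.1,0],10]
    - [[0,0,0],[1.3,-0.25,0],10]
    - [[0,0,0],[1.3,-0.25,0],10]
    - [[0,0,0],[1.3,-0.25,0],10]

```text
t: 16.7
ee_pos: [635.1, -139.5, 252.6]
orientation: [-0.303, -3.127, -0.0]
ft_force: [2.2, -0.1, -5.7]
width: 22.0
```

```bash
python3 f.py
```

```text
17.2 F [ 2.96 -0.47 -5.94] sd [0.5  0.48 0.45] P [ 635.15 -139.48  252.67] M [-0.116 -0.54  -0.003]
along scale x 3.0 y 0.11
```

Call:
carry_out:
  targets:
    - [[0,0,0],[0.3,-0.1,-1],10]
    - [[0,0,0],[0.6,-0.1,-3],10]
    - [[0,0,0],[0.6,-0.1,-5],10]
    - [[0,0,0],[0.6,-0.1,-7],10]
    - [[0,0,0],[0.6,-0.1,-9],10]
    - [[0,0,0],[0.6,-0.1,-11],10]
    - [[0,0,0],[0.6,-0.1,-13],10]
    - [[0,0,0],[0.6,-0.1,-15],10]
    - [[0,0,0],[0.6,-0.1,-16],10]
    - [[0,0,0],[0.6,-0.1,-17],10]

```text
t: 18.03
ee_pos: [635.4, -139.5, 235.5]
orientation: [-0.303, -3.126, -0.0]
ft_force: [-2.7, -0.0, -2.8]
width: 22.0
```

```bash
python3 f.py
```

```text
18.5333 F [-3.51  0.12 -3.27] sd [0.91 0.48 0.48] P [ 635.41 -139.51  235.57] M [0.062 0.669 0.005]
along scale x -3.46 y -0.56
```

Call:
carry_out:
  targets:
    - [[0,0,0],[-0.1,0,-1],10]
    - [[0,0,0],[-0.3,0,-3],10]
    - [[0,0,0],[-0.3,0,-5],10]
    - [[0,0,0],[-0.3,0,-7],10]
    - [[0,0,0],[-0.3,0,-9],10]
    - [[0,0,0],[-0.3,0,-11],10]
    - [[0,0,0],[-0.3,0,-12],10]
    - [[0,0,0],[-0.3,0,-13],10]
    - [[0,0,0],[-0.3,0,-13],10]

```text
t: 19.28
ee_pos: [635.4, -139.6, 222.5]
orientation: [-0.303, -3.127, -0.0]
ft_force: [-5.0, 1.2, -1.9]
width: 21.9
```

```bash
python3 f.py; python3 look.py 8
```

```text
19.7833 F [-4.76  0.92 -1.61] sd [0.54 0.42 0.52] P [ 635.44 -139.54  222.74] M [0.219 0.906 0.018]
along scale x -4.84 y -0.01
19.7833 [ 635.4 -139.5  222.7] [-4.    0.51 -1.22] [0.19  0.925 0.012] 22.063528616630602 yaw y 78.9
side bail_bar [ 640.1 -138.2  209.9] 0.7
side basket [ 632.3 -142.5   60. ] 0.93
side basket_grip [ 636.  -139.6  240.2] 0.62
side hook_seat [ 635.8 -138.2  215.7] 0.73
top bail_bar [ 637.1 -140.   215.6] 0.59
top basket [ 631.8 -139.8   60.4] 0.86
top basket [ 640.1 -141.6  213. ] 0.17
top hook_seat [ 633.3 -142.3   62.5] 0.56
```

View pics/s8.png

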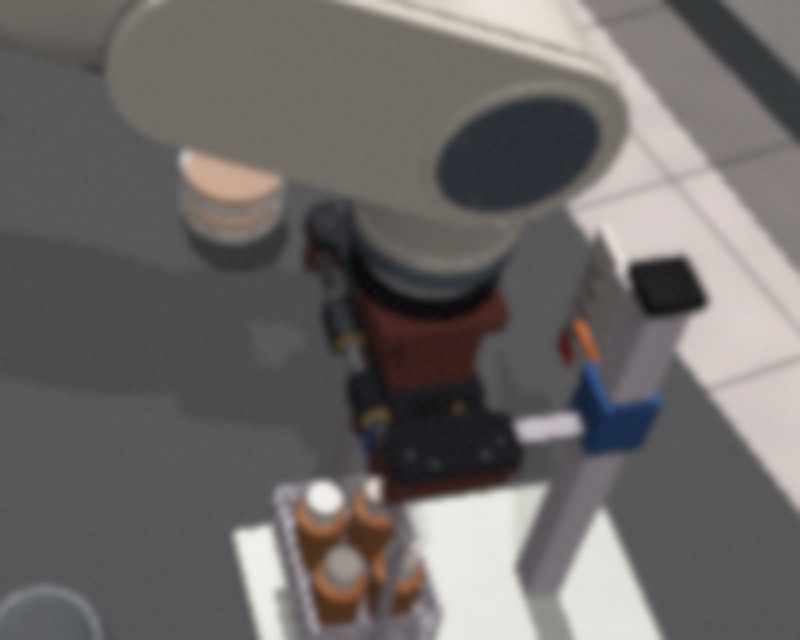

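Pointer is at about 47 mm, with the hand still carrying 1.6 N and -4.8 N sideways. Trimming the sideways force first.

Call:
carry_out:
  targets:
    - [[0,0,0],[-0.4,0.1,0],10]
    - [[0,0,0],[-0.8,0.2,0],10]
    - [[0,0,0],[-0.8,0.2,0],10]

```text
t: 20.53
ee_pos: [635.3, -139.5, 223.0]
orientation: [0.303, 3.125, -0.0]
ft_force: [-1.5, 0.8, -1.0]
width: 21.9
```

```bash
python3 f.py
```

```text
21.0333 F [ 0.01  0.35 -1.38] sd [0.78 0.63 0.39] P [ 635.3  -139.51  222.98] M [ 0.095  0.022 -0.021]
along scale x -0.06 y 0.34
```

Call:
carry_out:
  targets:
    - [[0,0,0],[0,0,-1],10]
    - [[0,0,0],[-0.1,0,-2],10]
    - [[0,0,0],[-0.2,0,-3],10]
    - [[0,0,0],[-0.2,0,-4],10]
    - [[0,0,0],[-0.3,0.1,-5],10]
    - [[0,0,0],[-0.3,0.1,-6],10]
    - [[0,0,0],[-0.3,0.1,-7],10]
    - [[0,0,0],[-0.3,0.1,-7],10]

```text
t: 21.7
ee_pos: [635.1, -139.5, 215.8]
orientation: [0.303, 3.125, -0.0]
ft_force: [5.4, -0.4, -0.2]
width: 22.0
```

```bash
python3 f.py 20
```

```text
22.7 F [ 5.18 -0.91 -0.52] sd [0.46 0.53 0.45] P [ 635.13 -139.48  216.03] M [-0.159 -1.    -0.009]
along scale x 5.26 y 0.11
```

Call:
carry_out:
  targets:
    - [[0,0,0],[0.4,-0.1,0],10]
    - [[0,0,0],[0.8,-0.2,-1],10]
    - [[0,0,0],[0.8,-0.2,-2],10]
    - [[0,0,0],[0.8,-0.2,-2],10]

```text
t: 23.03
ee_pos: [635.2, -139.5, 213.4]
orientation: [0.303, 3.127, -0.0]
ft_force: [3.2, -0.9, 1.0]
width: 21.6
```

```bash
python3 f.py 20
```

```text
24.0333 F [ 3.97 -0.8  -0.05] sd [0.49 0.45 0.43] P [ 635.19 -139.49  213.69] M [-0.112 -0.76  -0.007]
along scale x 4.05 y -0.02
```

Vertical force is now near zero, but the sideways force is still +4 N. Trimming again.

Call:
carry_out:
  targets:
    - [[0,0,0],[0.3,-0.1,0],10]
    - [[0,0,0],[0.6,-0.1,0],10]
    - [[0,0,0],[0.6,-0.1,0],10]

```text
t: 24.28
ee_pos: [635.3, -139.5, 213.4]
orientation: [-0.303, -3.126, -0.0]
ft_force: [2.7, -0.1, -0.2]
width: 22.0
```

```bash
python3 f.py 20
```

```text
25.2833 F [-0.3  -0.1  -0.02] sd [1.3  0.45 0.38] P [ 635.32 -139.5   213.48] M [-0.035  0.037  0.008]
along scale x -0.27 y -0.16
```

```bash
python3 f.py 16; python3 look.py 9
```

```text
26.0833 F [-3.72 -0.09 -0.07] sd [0.99 0.54 0.49] P [ 635.4  -139.51  213.52] M [0.028 0.679 0.011]
along scale x -3.64 y -0.81
26.0833 [ 635.4 -139.5  213.5] [-5.57 -0.29  0.52] [0.026 0.934 0.03 ] 22.005806895967854 yaw y 78.9
side bail_bar [ 643.9 -139.6  199.9] 0.88
side basket_grip [ 635.2 -141.6  231.5] 0.73
side hook_seat [ 636.3 -134.4  201.9] 0.76
top bail_bar [ 638.7 -141.   206.2] 0.57
top basket [ 633.  -140.5   50.4] 0.69
top basket_grip [ 636.  -138.5  235.9] 0.87
```

View pics/s9.png

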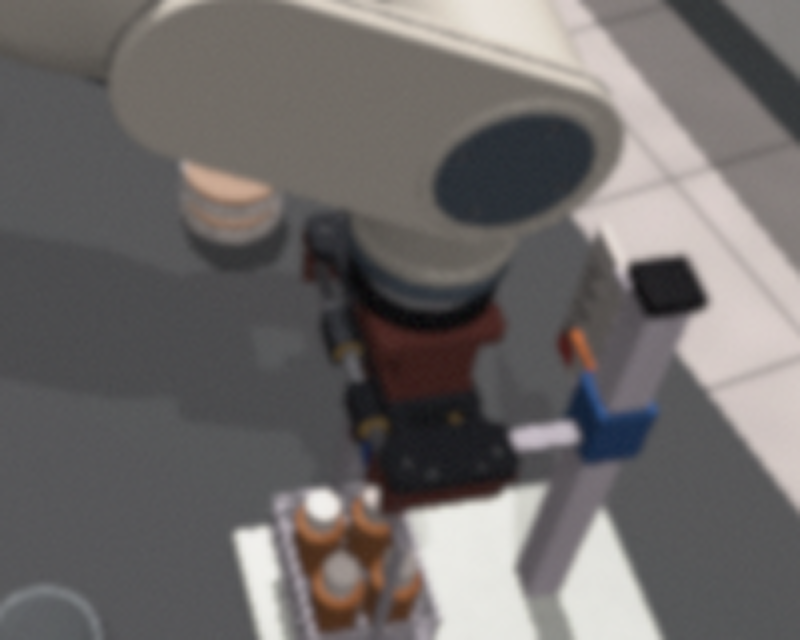

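View pics/t9.png

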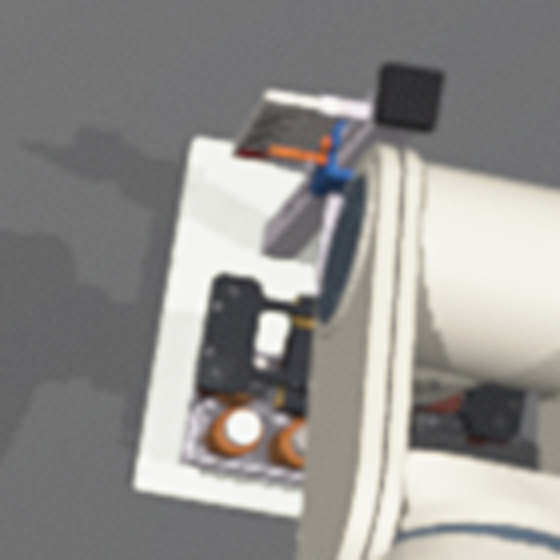

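The sideways force creeps with time because the controller integrates its position error. The regression of force on measured x puts the free centre at x≈635.31, and the commanded x is now 635.75. I'll unwind the integral, then leave the command at 635.31.

Call:
carry_out:
  targets:
    - [[0,0,0],[-0.6,0,0],10]
    - [[0,0,0],[-1.2,0.1,0],10]
    - [[0,0,0],[-1.2,0.1,0],10]
    - [[0,0,0],[-1.2,0.1,0],10]
    - [[0,0,0],[-1.2,0.1,0],10]
    - [[0,0,0],[-1.2,0.1,0],10]
    - [[0,0,0],[-0.8,0.1,0],10]
    - [[0,0,0],[-0.45,0.1,0],10]

```text
t: 27.25
ee_pos: [635.3, -139.5, 213.7]
orientation: [-0.303, -3.127, 0.0]
ft_force: [-0.9, 0.5, 0.2]
width: 22.0
```

```bash
python3 f.py 8;python3 f.py 8
```

```text
27.65 F [-1.02  0.04 -0.29] sd [0.53 0.55 0.56] P [ 635.31 -139.5   213.64] M [ 0.042  0.147 -0.015]
along scale x -1.0 y -0.16
28.05 F [-0.8  -0.06 -0.26] sd [0.46 0.48 0.39] P [ 635.32 -139.5   213.69] M [-0.006  0.146 -0.002]
along scale x -0.77 y -0.22
```

Sideways is down to -0.8 N and stable. Lowering the last 1.5 mm with a tiny -x trim.

Call:
carry_out:
  targets:
    - [[0,0,0],[-0.1,0,-0.5],10]
    - [[0,0,0],[-0.1,0,-1],10]
    - [[0,0,0],[-0.1,0,-1.5],10]
    - [[0,0,0],[-0.1,0,-1.5],10]

```text
t: 28.38
ee_pos: [635.3, -139.5, 212.1]
orientation: [0.303, 3.127, -0.0]
ft_force: [-0.2, -0.9, 0.0]
width: 21.8
```

```bash
python3 f.py 20
```

```text
29.3833 F [ 0.1 -0.3  0.1] sd [0.49 0.37 0.48] P [ 635.3  -139.49  212.22] M [-0.073 -0.028 -0.003]
along scale x 0.16 y -0.28
```

All forces are within 0.3 N of zero. Letting go.

Call:
carry_out:
  targets:
    - [[0,0,0],[0,0,0],24]
    - [[0,0,0],[0,0,0],26]
    - [[0,0,0],[0,0,0],30]
    - [[0,0,0],[0,0,0],36]
    - [[0,0,0],[0,0,0],42]
    - [[0,0,0],[0,0,0],48]
    - [[0,0,0],[0,0,0],54]
    - [[0,0,0],[0,0,0],60]

```text
t: 30.05
ee_pos: [635.2, -139.5, 212.2]
orientation: [0.303, 3.127, 0.0]
ft_force: [0.4, 0.5, 0.4]
width: 57.2
```

```bash
python3 f.py 10; python3 look.py 10
```

```text
30.55 F [ 0.14 -0.01 -0.09] sd [0.45 0.52 0.32] P [ 635.2  -139.46  212.17] M [-0.002 -0.001 -0.004]
along scale x 0.14 y 0.02
30.55 [ 635.2 -139.5  212.2] [-0.15  0.68 -0.07] [-0.032  0.005 -0.011] 60.06684740813787 yaw y 78.9
side bail_bar [ 643.5 -137.7  200.4] 0.9
side bail_bar [ 7.769e+02 -1.641e+02 -1.000e-01] 0.69
side basket [ 633.7 -143.5   53.8] 0.89
side basket_grip [ 634.7 -142.   230.9] 0.85
side hook_seat [ 637.3 -137.7  202.3] 0.98
side hook_seat [ 432.6 -120.     1.8] 0.72
top bail_bar [ 637.4 -139.5  203.6] 0.68
top basket [ 633.5 -138.7   49.1] 0.94
top basket_grip [ 636.8 -142.5  236. ] 0.81
top hook_seat [ 635.1 -140.9  233.6] 0.71
top hook_seat [ 633.4 -143.   202.8] 0.5
top hook_seat [ 636.  -137.3   48.3] 0.3
```

View pics/s10.png

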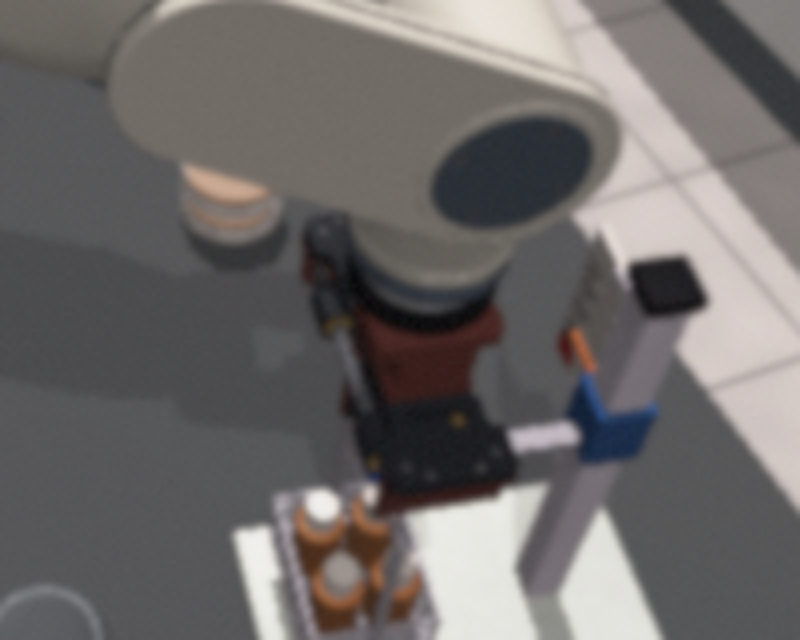

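The carriage hasn't moved (crop (615,435), as before) and the forces are zero. Raising the hand straight up, slowly at first.

Call:
carry_out:
  targets:
    - [[0,0,0],[0,0,3],60]
    - [[0,0,0],[0,0,8],60]
    - [[0,0,0],[0,0,15],60]
    - [[0,0,0],[0,0,25],60]
    - [[0,0,0],[0,0,38],60]
    - [[0,0,0],[0,0,55],60]
    - [[0,0,0],[0,0,75],60]
    - [[0,0,0],[0,0,95],60]
    - [[0,0,0],[0,0,115],60]
    - [[0,0,0],[0,0,130],60]

```text
t: 31.88
ee_pos: [635.8, -139.6, 345.8]
orientation: [0.302, 3.124, -0.001]
ft_force: [-0.3, 0.1, -0.6]
width: 59.9
```

Call:
carry_out:
  targets:
    - [[0,0,0],[-15,5,5],60]
    - [[0,0,0],[-40,12,5],60]
    - [[0,0,0],[-70,22,5],60]
    - [[0,0,0],[-100,32,5],60]
    - [[0,0,0],[-130,42,5],60]
    - [[0,0,0],[-155,50,5],60]
    - [[0,0,0],[-165,54,5],60]
    - [[0,0,0],[-165,54,5],60]

```text
t: 32.55
ee_pos: [469.0, -85.0, 348.7]
orientation: [0.302, 3.125, -0.0]
ft_force: [1.3, 0.5, -0.1]
width: 60.1
```

```bash
python3 look.py 11; python3 - <<'E'
from h import *
a=vision.get_image("side").astype(int)
for i in range(8): vision.get_image("top")
b=vision.get_image("side").astype(int)
print("diff",abs(a-b).max(),abs(a-b).mean())
for n in ("side","top"):
    vision.get_image(n)
    for q in ("beaker","dishes","rinse"):
        for d in place_of(q,n)[:1]: print(n,q,w(n,d["point"]).round(0))
E
```

```text
32.55 [469.  -85.  348.7] [ 1.3   0.54 -0.14] [0.033 0.016 0.005] 60.139566260048554 yaw y 79.0
side bail_bar [ 640.7 -138.8  203.7] 0.63
side basket [ 633.4 -140.7   53.1] 0.57
side basket_grip [ 632.8 -141.   229.7] 0.76
side hook_seat [ 636.  -133.7  206.4] 0.82
top bail_bar [ 637.9 -140.8  205.8] 0.74
top basket [ 637.1 -139.8   50.1] 0.67
top basket_grip [ 636.8 -138.   234.9] 0.71
top hook_seat [ 633.3 -139.9  202. ] 0.55
diff 52 0.9395599365234375
side beaker [ 432. -121.    2.]
side dishes [726. 249.   3.]
side rinse [520. 389.   2.]
top beaker [ 432. -121.    4.]
top dishes [719. 243.   0.]
top rinse [512. 390.  -3.]
```

View pics/s11.png

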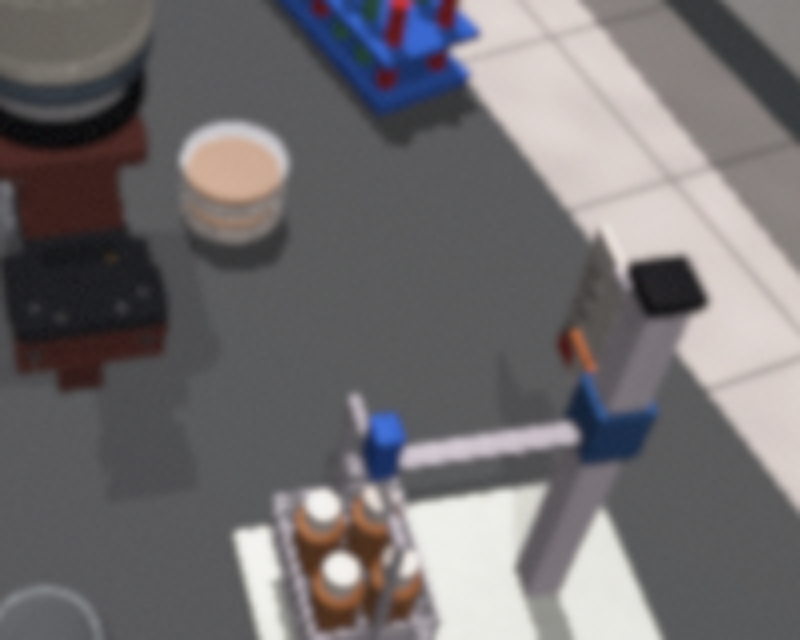

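View pics/t11.png

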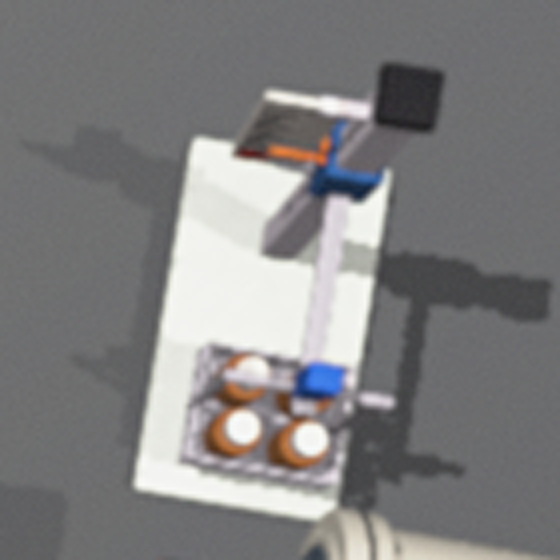

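The basket hangs freely on the hook with the pointer just above the red zone. The hand is well clear, and the beaker, dishes and rinse bottle are where they were. Handing in.

```bash
python3 - <<'E'
from h import *
a=cv2.GaussianBlur(vision.get_image("side"),(0,0),2).astype(int)
for i in range(8): vision.get_image("top")
b=cv2.GaussianBlur(vision.get_image("side"),(0,0),2).astype(int)
print("blurred diff in scale region",abs(a-b)[180:290,290:410].max())
print(order.close_job())
E
```

```text
blurred diff in scale region 1
the job is handed in; nothing more can be done
None
```

I hung the steel basket with the amber bottles in the scale's hook, let go, and handed the job in at about 35 s of the 67 s allowed. No verdict was reported.

- **Lift and approach:** I gripped the blue block along the crossbar, lifted the basket upright, turned it to the scale's heading and brought the bail in from the -x side.
- **Loading the spring:** I lowered the basket at 24 mm/s or less while watching the wrist force. One correction was wrong: a 1.5 mm sideways shift pushed about 5.5 N against the V. The side force then wandered by about ±5 N because the arm's controller keeps building up force while it is off target. I trimmed that out before letting go.
- **Letting go:** The mean force on the hand, averaged over 1 s, was about 0.1, -0.3 and 0.1 N (x, y, z), and the pointer did not visibly move as the fingers opened.
- **Last checks:**
  - The pointer is at about 53–57 mm, just above the red zone, as estimated from the hand's height and the network readings.
  - The weight felt on the hand (about 8.9 N) would give about 59 mm, a few millimetres more; both are below 72 mm.
  - The basket looks upright, with its underside about 50 mm up, and two pictures 0.45 s apart showed no motion.
  - Most network readings put the bar's middle within 10 mm of the seat. They scatter by several millimetres, and one side-view pair was about 7 mm apart.
  - The beaker, dishes and rinse bottle are in place to within the networks' error.

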